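Hold the pressure pin over the ATR crystal for clamping

ROBOT

A 6-joint arm with a two-finger parallel gripper is mounted at the origin on the work surface. World frame = base frame: x ahead of the robot, y to its left, z up, the work surface at z = 0. Lengths are in m, angles in rad, forces in N, time in s.
With the tool pointing down it reaches from about 0.3 to 0.775 m from the base axis. Payload 14.6 kg.
Tool frame: the origin (TCP) lies at the very end of the fingers, on their centre line; the grasp point (between the pads) lies 19 mm behind it; y points along the fingers, x is the direction in which the jaws open and shut, and the axes are right-handed (so a half turn about y gives the same grasp; the last joint's range is limited). The gripper opens to 94 mm and grips with 3 to 60 N. Pads are 16 mm wide; open, the fingers measure 119 mm over their backs; the gripper's body (75 mm by 177 mm) begins 78 mm behind the grasp point.
Start: joints at [-1.26, 0.3, 1.521, -0, 1.321, -0.067], TCP at [0.203, -0.511, 0.205] pointing down, gripper open.
Joint ranges: [-3.03, 3.03], [-0.79, 2.21], [0.23, 2.52], [-1.04, 4.18], [0, 3.07], [-2.55, 2.55]. Speed limits (rad/s): [2.22, 2.22, 2.57, 3.14, 3.14, 3.14].

INTERFACE

Orientations are given as [roll, pitch, yaw] about the fixed x, y, z axes, in that order (R = Rz(yaw) Ry(pitch) Rx(roll)).
In Python, from station import * gives the robot as it stands.
- The arm moves only by the tool send_rows, never from a script. Its argument "series" is text: rows parted by semicolons, each of 7 numbers parted by spaces: the turn, a rotation vector about the tool's x, y, z in units of 5 degrees (1.0 is 5 degrees), then the shift along the tool's x, y, z in cm, then the opening, from -1 (shut) to 1 (fully open). A call has exactly 10 rows; each row is the pose to reach, as a shift and turn from the pose commanded when the call began, along the tool's axes at that moment; what a row does not reach only later rows make up. A row lasts 1/12 s, in which the tool goes at most 41.7 mm and 7.16 degrees, less where a joint would pass 70% of its speed; a pose out of reach is approached as far as the arm can. A call with a gripper value outside its range is refused whole. The fingers move at their own pace and stop on an object; "newtons" is the grip in N (left out, the last holds). Time passes only in rows, so rows that repeat a pose let the fingers close, or fill a call up. It gives the time, the measured TCP pose, the force and the opening at its end, in the units of the state.
- get_obs(): the state, without advancing time (a new reading comes with each control period).
- camera(name): name is "side" or "top" or "wrist"; returns the picture (480x640x3 uint8, red, green, blue); there is no depth.
- camera_info(name): a dict with "K" (3x3 intrinsics, pixels), "R" (3x3) and "t" (3): a world point X has camera coordinates R X + t; the wrist camera has in their place "mount" (4x4, takes a point from camera to tool coordinates, whose origin is the TCP and whose axes are the tool frame's). Camera axes: x right, y down, z forward; pixel columns grow to the right and rows downward; lengths in m; the calibration is good to about 2 mm. A picture is of the moment at which its call begins: read the wrist's pose just before it. camera_info takes no time and is no camera call.
- hand_in(): hands the job in, once; it reports no verdict.
The state is a dict: "time_s": time; "qpos": joint angles; "joint_vel": joint speeds; "tau": joint torques, N m; "ee_pos": TCP position; "eef_rot": TCP orientation; "force": force on the tool from outside, world axes, zero at the start; "moment": the same for the moment, N m; "grip_width": finger opening in m.
Only numpy, scipy, OpenCV 4.12 (cv2) and the standard library are available. Lean on these libraries where they do the work, as an engineer would, in place of code of your own. Each camera call takes 0.05 s, during which the arm holds its last target. There are 200 camera calls.

TASK

Take the long pressure pin with the round knob out of the white pin stand, carry it over the bottles to the infrared sampling accessory, pass its tapered end down through the loose collar of the clamp arm, and stop with the tip about 5 mm above the middle of the crystal. Finish still holding the pin there, steady, upright and not pressed against the collar, so that I can tighten the collar screw: the crystal scratches and must never be touched. Leave the other pins, bottles, vials and the pellet die where they stand.

Things in the scene. Friction and masses are not known exactly. Their poses are not given: they have to be found in the camera images.
- pin_knob (a point): Centre of the knob, half-way up, of the long pressure pin: a steel rod 10 mm in diameter and 95 mm long under a round steel knob 24 mm in diameter and 24 mm tall, about 90 g. It starts upright, knob up, in any one of the stand's three holes, its tip 5 mm and its top 124 mm above the bench. z runs along the rod towards the knob.
- pin_tip (a point): The lower end of the long pin, on its axis, 107 mm below the knob's centre. The end is a flat 6 mm across that widens to the full 10 mm over the last 6 mm. z runs along the rod, towards the knob.
- bore_mouth (a point): Centre of the collar hole of the clamp arm, at the bar's upper face, 110 mm above the bench: a vertical through hole 14 mm in diameter with a 3 mm bevelled mouth, near the free end of a level aluminium bar 36 mm wide, 130 mm long and 22 mm thick. z points up.
- atr: The infrared sampling accessory, fixed: a grey housing 50 mm tall on a 136 x 196 mm base plate, origin on the bench straight below crystal and collar hole. A column 88 mm away in its +y direction carries the clamp arm (the column's cap, 121 mm high, is its highest part). The black-headed collar screw sticks out 18 mm from the bar's +x side, by the free end.
- crystal_top (a point): The middle of the crystal: a dark spot 8 mm across in the top of a round steel plate 44 mm in diameter, 54 mm above the bench, straight below the collar hole (56 mm below the bore mouth, 34 mm below the arm's underside). z points up.
- stand: White plastic pin stand, fixed, 60 x 170 x 45 mm, origin under its centre. Three holes 12 mm in diameter and 40 mm deep in a row along its y axis, at -55, 0 and +55 mm; the row may be turned. Beside the long pin it holds two shorter pins with other heads, so grasp across the row (jaws closing along the stand's x axis).
- short_a_mid (a point): Short steel pin with a narrow head 16 mm in diameter, in the stand, top at 89 mm; leave it there. Point half-way up.
- short_b_mid (a point): Short steel pin with a wide flat head 32 mm in diameter, in the stand, top at 73 mm; leave it there. Point about half-way up.
- solvent_mid (a point): Amber bottle, 60 mm in diameter, 125 mm tall, standing loose between stand and accessory. Point at its centre.
- die_mid (a point): Steel pellet die, a stepped cylinder 64 mm in diameter and 82 mm tall, standing loose. Point at its centre.
- powder_mid (a point): White jar, 64 mm in diameter, 95 mm tall, standing loose. Point at its centre.
- vial_a_mid (a point): Glass vial, 28 mm in diameter, 60 mm tall, standing loose. Point at its centre.
- vial_b_mid (a point): A second such vial, 28 mm in diameter, 60 mm tall, standing loose. Point at its centre.
Not all that is in view belongs to the job. Leave any yellow look-alike of the part that bears pin_knob alone. Leave any green look-alike of the atr alone.

How it is judged:
On the way, in this order (a step that is already met when the one before it is completed fails the run):
1. the long pin is lifted clear of its stand, held in the fingers (height (world z) of pin_tip above 0.06 m and contact force between pin and the fingers above 2 N), for 0.2 s.
2. the pin's tip has gone into the collar from above, the pin held in the fingers (horizontal distance between pin_tip and bore_mouth below 0.005 m and z of pin_tip in the frame of bore_mouth below -0.005 m and contact force between pin and the fingers above 2 N), for 0.2 s.
At the end, for the whole second after the job is handed in: The pin passes down through the collar with its tip 1.5 to 9 mm above the crystal and within 3.5 mm of its middle, upright within 5 degrees, still gripped by the fingers, at rest, pressing on the accessory with less than 2.5 N, through the last second (z of pin_tip in the frame of crystal_top between 0.0015 and 0.009 m and horizontal distance between pin_tip and crystal_top below 0.0035 m and angle between pin_tip's own z axis and vertical below 0.09 rad and contact force between pin and the fingers above 2 N and contact force between pin and atr below 2.5 N and linear speed of pin below 0.02 m/s); the arm keeps its last pose, push and grip.
It fails at once if the crystal or its plate is touched by anything (contact force between crystal and anything else above 0.2 N).
It fails at once if a bystander (other pin, bottle, jar, vial or pellet die) is shifted by more than 20 mm or knocked over (distance of any of short_a_mid, short_b_mid, solvent_mid, die_mid, powder_mid, vial_a_mid, vial_b_mid from where it was at the start of the episode above 0.02 m).
It also fails if it takes over 45 s, if anything falls off the work surface, if the arm or the gripper's body presses on something with over 40 N, if the wrist force passes 120 N, or if a joint passes its speed limit or range.

## Working session

There is one attempt and no reset: what is moved stays moved. The work goes in short steps, Python scripts to look and compute and a tool call to move; the robot and the scene stay as the last step left them, time stands still between calls to the robot, and variables do not carry over. Pictures are saved under pics/ and viewed, on a budget of 10 in all, crops included, one or two more only if the job needs it, and the job is handed in when it is done.

Besides the shell and the picture viewer there is one more tool, called after "Request:" as name(argument=value, ...) on one line, values as JSON. send_rows: Moves the arm, as the interface text tells. Its arguments: {"type":"object","properties":{"series":{"type":"string"},"newtons":{"type":"number"}},"required":["series"]}

```bash
ls; mkdir -p pics; python3 - <<'E'
from station import *
import cv2, numpy as np
np.set_printoptions(precision=4,suppress=True)
o=get_obs(); print(o)
for n in ("side","top","wrist"):
    print(n,camera_info(n))
    cv2.imwrite(f"pics/{n}0.png",camera(n)[:,:,::-1])
E
```

```text
pics
{'time_s': 0.0, 'qpos': array([-1.2596,  0.3005,  1.5216,  0.    ,  1.3207, -0.0666]), 'joint_vel': array([-0.0007,  0.0008,  0.0015, -0.001 , -0.0024, -0.0015]), 'tau': array([  0.0017, -53.1804, -35.2737,   0.0708,   0.0243,  -0.0001]), 'ee_pos': array([ 0.2028, -0.511 ,  0.2049]), 'eef_rot': array([-1.5707,  0.0011, -1.193 ]), 'force': array([-0.8636,  0.188 , -0.7415]), 'moment': array([-0.0212, -0.0077,  0.0234]), 'grip_width': 0.09365684572790563}
side {'K': array([[540.994 ,   0.    , 311.9586],
       [  0.    , 540.994 , 244.4982],
       [  0.    ,   0.    ,   1.    ]]), 'R': array([[-0.9327, -0.3607,  0.0023],
       [-0.2625,  0.6743, -0.6902],
       [ 0.2474, -0.6444, -0.7236]]), 't': array([0.5071, 0.2576, 0.9723])}
top {'K': array([[457.3052,   0.    , 321.7409],
       [  0.    , 457.3052, 237.8442],
       [  0.    ,   0.    ,   1.    ]]), 'R': array([[-0.0019, -1.    ,  0.0078],
       [-0.9986,  0.0015, -0.0529],
       [ 0.0529, -0.0079, -0.9986]]), 't': array([-0.0936,  0.569 ,  1.05  ])}
wrist {'K': array([[348.3899,   0.    , 311.6272],
       [  0.    , 348.3899, 239.9426],
       [  0.    ,   0.    ,   1.    ]]), 'mount': array([[ 1.    , -0.    , -0.0003, -0.0003],
       [ 0.0003, -0.26  ,  0.9656, -0.1798],
       [-0.0001, -0.9656, -0.26  ,  0.0753],
       [ 0.    ,  0.    ,  0.    ,  1.    ]])}
```

View pics/top0.png

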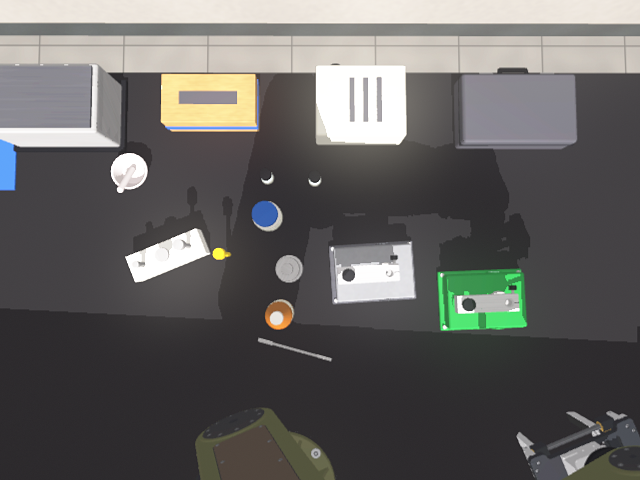

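View pics/side0.png

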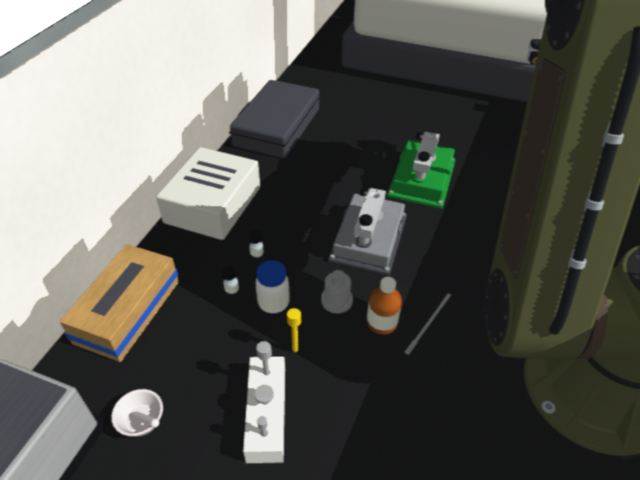

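The top view shows the stand at about (167,255), the yellow look-alike at (219,254), the grey accessory at (372,272) with its hole end near (390,273), and the green one at (482,300). The side view puts the tallest pin at (264,350). I'll enlarge the relevant parts next.

```bash
python3 - <<'E'
import cv2, numpy as np
t=cv2.imread("pics/top0.png"); s=cv2.imread("pics/side0.png")
def c(im,x,y,w,h): return cv2.resize(im[y:y+h,x:x+w],(400,300),interpolation=cv2.INTER_CUBIC)
# scale 4 all: 100x75 windows
cv2.imwrite("pics/crops1.png",np.vstack([np.hstack([c(t,120,215,100,75),c(t,325,235,100,75)]),np.hstack([c(s,225,335,80,60),c(s,325,180,80,60)])]))
E
```

```text
(no output)
```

View pics/crops1.png

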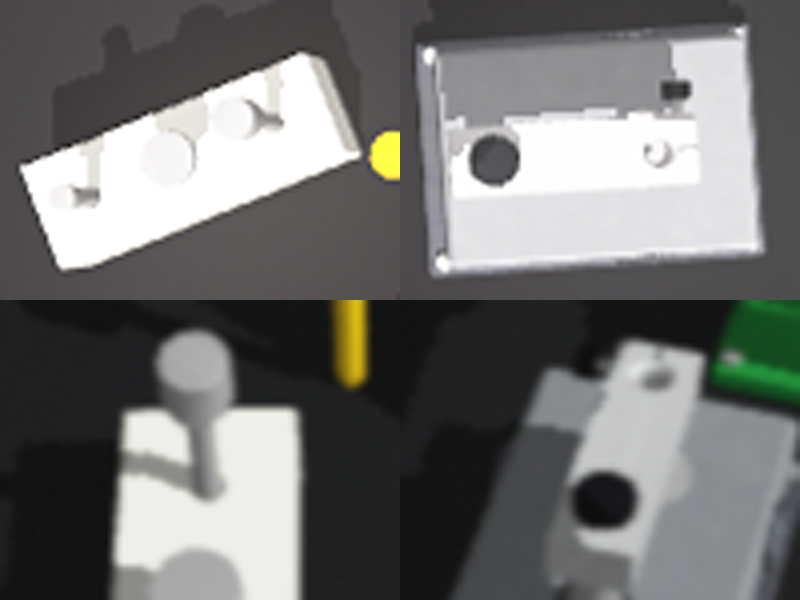

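Long pin knob top: top view (179,244.5), side view (264,347). Wide head (162,254), narrow head (136,264). Collar hole: top view (389,273), side view (376.4,195.6). Column cap (348.5,275), screw (394,257.5).

```bash
cat > h.py <<'E'
from station import *
import cv2, numpy as np
from scipy.spatial.transform import Rotation as Ro
np.set_printoptions(precision=4,suppress=True)
def cam(n,o=None):
    i=camera_info(n)
    if n!="wrist": return i["K"],i["R"],i["t"]
    o=o or get_obs(); T=np.eye(4); T[:3,:3]=Ro.from_euler("xyz",o["eef_rot"]).as_matrix(); T[:3,3]=o["ee_pos"]
    V=np.linalg.inv(T@i["mount"]); return i["K"],V[:3,:3],V[:3,3]
def atz(c,uv,z):
    K,R,t=c; d=R.T@np.linalg.solve(K,[*uv,1]); p=-R.T@t; return p+d*(z-p[2])/d[2]
def proj(c,X):
    K,R,t=c; q=K@(R@np.array(X)+t); return q[:2]/q[2]
def tri(a,ua,b,ub):
    P=[np.array(c[0])@np.c_[c[1],c[2]] for c in (a,b)]
    x=cv2.triangulatePoints(P[0],P[1],np.array(ua,float),np.array(ub,float))[:,0]; return x[:3]/x[3]
E
python3 - <<'E'
from h import *
T,S=cam("top"),cam("side")
k=[atz(T,(179,244.5),.124),atz(S,(264,347),.124),tri(T,(179,244.5),S,(264,347))]; print("knob",*k)
w=atz(T,(162,254.25),.073); n=atz(T,(136.25,263.75),.089); print("wide",w,"narrow",n)
b=[atz(T,(389,273),.11),atz(S,(376.4,195.6),.11),tri(T,(389,273),S,(376.4,195.6))]; print("bore",*b)
cc=atz(T,(348.5,275),.121); print("cap",cc, np.linalg.norm((cc-b[0])[:2]))
v=(k[0]-n)[:2]; print("row",np.linalg.norm(v),np.degrees(np.arctan2(v[1],v[0])))
for nm,uv,z in [("yellow",(219,254),.12),("amber",(279,316),.12),("die",(289,268),.082),("jar",(265,214),.095),("vA",(267,178),.06),("vB",(315,181),.06)]: print(nm,atz(T,uv,z))
o=get_obs(); print(Ro.from_euler("xyz",o["eef_rot"]).as_matrix())
E
```

```text
knob [0.5496 0.204  0.124 ] [0.5481 0.2068 0.124 ] [0.5494 0.2049 0.1206]
wide [0.5302 0.2564 0.073 ] narrow [0.5096 0.306  0.089 ]
bore [ 0.4891 -0.236   0.11  ] [ 0.4865 -0.2363  0.11  ] [ 0.4876 -0.2365  0.1096]
cap [ 0.4853 -0.1495  0.121 ] 0.08658923981223704
row 0.10951318918302631 -68.57207843350737
yellow [0.5297 0.1214 0.12  ]
amber [ 0.4006 -0.0045  0.12  ]
die [ 0.4997 -0.0227  0.082 ]
jar [0.6163 0.0285 0.095 ]
vA [0.7012 0.0285 0.06  ]
vB [ 0.6944 -0.0793  0.06  ]
[[ 0.3689 -0.0003  0.9295]
 [-0.9295  0.0008  0.3689]
 [-0.0009 -1.      0.    ]]
```

Both views agree within 3 mm and the row length (109.5 mm) and the cap distance (87 mm) check out. The row runs at −68.6°, so the jaws must be at 21.4°. That is −18 turn units about tool y, plus the travel. I'll do this first half now.

Request:
send_rows(series="0 -0.9 0 -2.7 -0.1 2.9 1; 0 -1.8 0 -5.4 -0.3 5.9 1; 0 -2.7 0 -8.1 -0.4 8.8 1; 0 -3.6 0 -10.8 -0.5 11.7 1; 0 -4.5 0 -13.5 -0.6 14.6 1; 0 -5.4 0 -16.1 -0.8 17.6 1; 0 -6.3 0 -18.8 -0.9 20.5 1; 0 -7.2 0 -21.5 -1 23.4 1; 0 -8.1 0 -24.2 -1.1 26.4 1; 0 -9 0 -26.9 -1.25 29.3 1")

```text
time_s: 0.98
ee_pos: [0.3763, -0.1512, 0.218]
eef_rot: [-1.571, -0.0, -0.404]
force: [1.2, -0.5, 0.1]
grip_width: 0.094
```

```bash
cat >> h.py <<'E'
def need(target, ang, o=None):
    "remaining move to TCP target, tool x at ang deg, tool down, in tool units"
    o=o or get_obs(); R=Ro.from_euler("xyz",o["eef_rot"]).as_matrix()
    a=np.radians(ang); x=[np.cos(a),np.sin(a),0]; y=[0,0,-1]; G=np.c_[x,y,np.cross(x,y)]
    rv=np.degrees(Ro.from_matrix(R.T@G).as_rotvec())/5
    print("t",o["time_s"],"ee",o["ee_pos"],"F",o["force"],"w",o["grip_width"]); print("rot",rv,"shift cm",R.T@(np.array(target)-o["ee_pos"])*100)
E
python3 -c "
from h import *
need([.549,.205,.23],21.4)"
```

```text
t 0.9833 ee [ 0.3763 -0.1512  0.218 ] F [ 1.2038 -0.4949  0.1335] w 0.09397092852737443
rot [ 0.0008 -8.9092  0.0028] shift cm [ 1.8809 -1.1938 39.538 ]
```

Request:
send_rows(series="0 -0.9 0 0.2 -0.1 4 1; 0 -1.8 0 0.4 -0.2 8 1; 0 -2.7 0 0.6 -0.4 12 1; 0 -3.6 0 0.8 -0.5 16 1; 0 -4.5 0 1 -0.6 20 1; 0 -5.4 0 1.1 -0.7 24 1; 0 -6.3 0 1.3 -0.8 28 1; 0 -7.2 0 1.5 -1 32 1; 0 -8.1 0 1.7 -1.1 36 1; 0 -8.9 0 1.9 -1.2 39.5 1")

```text
time_s: 1.82
ee_pos: [0.5504, 0.2045, 0.2297]
eef_rot: [-1.571, 0.0, 0.374]
force: [-0.6, -0.6, -0.3]
grip_width: 0.0941
```

Request:
send_rows(series="0 0 0 0 0 0 1; 0 0 0 0 0 0 1; 0 0 0 0 0 0 1; 0 0 0 0 0 0 1; 0 0 0 0 0 0 1; 0 0 0 0 0 0 1; 0 0 0 0 0 0 1; 0 0 0 0 0 0 1; 0 0 0 0 0 0 1; 0 0 0 0 0 0 1")

```text
time_s: 2.65
ee_pos: [0.55, 0.2019, 0.23]
eef_rot: [-1.571, -0.0, 0.369]
force: [1.1, 0.0, 0.2]
grip_width: 0.0941
```

```bash
python3 - <<'E'
from h import *
o=get_obs(); im=camera("wrist")[:,:,::-1]; cv2.imwrite("pics/w1.png",im); need([.549,.205,.093],21.4,o)
W=cam("wrist",o); print("pred knob top",proj(W,[.549,.205,.124]),"TCP",proj(W,o["ee_pos"]))
E
```

```text
t 2.65 ee [0.55   0.2019 0.23  ] F [1.1137 0.0152 0.1819] w 0.09410702850707595
rot [-0.0001 -0.0527  0.0007] shift cm [ 0.0168 13.6992  0.3225]
pred knob top [312.1266 235.068 ] TCP [311.9708 287.6455]
```

View pics/w1.png

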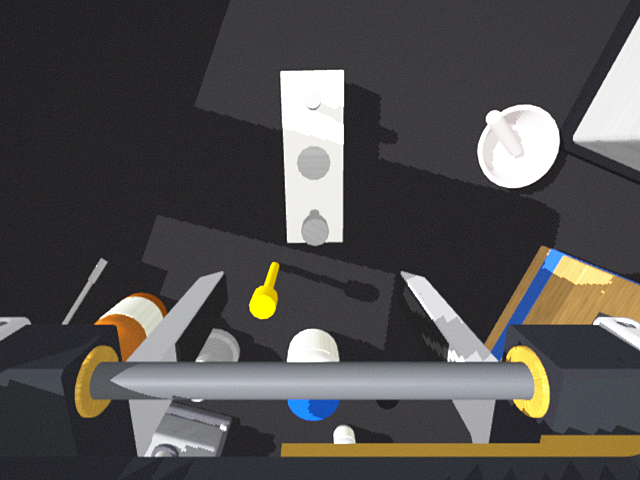

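The wrist view shows the knob at about (315,230), predicted (312,235). The row is vertical in the picture, so the jaws are aligned, and the yellow pin at (262,303) is clear of the fingers.

```bash
python3 - <<'E'
from h import *
o=get_obs(); W=cam("wrist",o); p=atz(W,(315,230),.124); print(p)
q=(p+np.array([.549,.205,.124]))/2; need([q[0],q[1],.093],21.4,o)
im=cv2.imread("pics/w1.png"); cv2.imwrite("pics/w1c.png",cv2.resize(im[195:255,275:355],None,fx=8,fy=8,interpolation=cv2.INTER_CUBIC))
E
```

```text
[0.5496 0.21   0.124 ]
t 2.7 ee [0.55   0.202  0.2299] F [-0.5706 -0.1346 -0.0973] w 0.09394873937992003
rot [-0.0001 -0.051  -0.0008] shift cm [ 0.1391 13.6943  0.5405]
```

View pics/w1c.png

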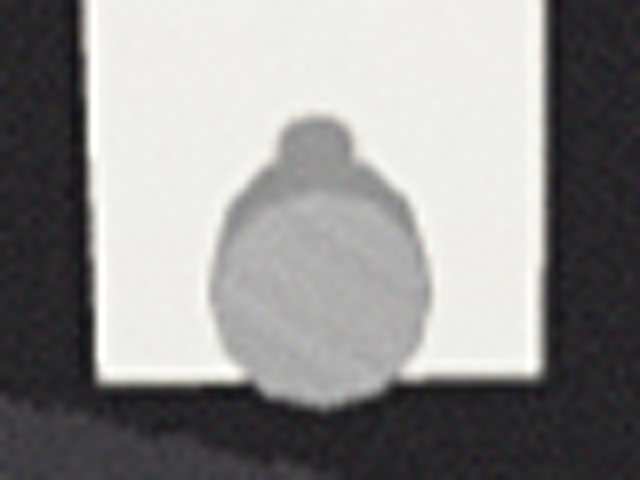

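Refined knob centre is (315,232.5), giving about (0.550, 0.206). I'll shift and descend to grasp height (TCP 0.093), then settle and close.

Request:
send_rows(series="0 0 0 0.07 1 0.2 1; 0 -0.05 0 0.14 2.5 0.4 1; 0 -0.05 0 0.14 4.5 0.4 1; 0 -0.05 0 0.14 6.5 0.4 1; 0 -0.05 0 0.14 8.5 0.4 1; 0 -0.05 0 0.14 10.5 0.4 1; 0 -0.05 0 0.14 12 0.4 1; 0 -0.05 0 0.14 13 0.4 1; 0 -0.05 0 0.14 13.7 0.4 1; 0 -0.05 0 0.14 13.7 0.4 1")

```text
time_s: 3.53
ee_pos: [0.5493, 0.2062, 0.0915]
eef_rot: [-1.571, 0.002, 0.373]
force: [0.1, -0.7, 0.6]
grip_width: 0.0943
```

Request:
send_rows(series="0 0 0 0 0 0 1; 0 0 0 0 0 0 1; 0 0 0 0 0 0 1; 0 0 0 0 0 0 -1; 0 0 0 0 0 0 -1; 0 0 0 0 0 0 -1; 0 0 0 0 0 0 -1; 0 0 0 0 0 0 -1; 0 0 0 0 0 0 -1; 0 0 0 0 0 0 -1", newtons=25)

```text
time_s: 4.37
ee_pos: [0.5499, 0.2062, 0.0929]
eef_rot: [-1.571, 0.0, 0.373]
force: [-0.6, -0.4, 0.0]
grip_width: 0.0508
```

Request:
send_rows(series="0 0 0 0 0 0 -1; 0 0 0 0 0 0 -1; 0 0 0 0 0 0 -1; 0 0 0 0 0 0 -1; 0 0 0 0 0 0 -1; 0 0 0 0 0 0 -1; 0 0 0 0 0 0 -1; 0 0 0 0 0 0 -1; 0 0 0 0 0 0 -1; 0 0 0 0 0 0 -1")

```text
time_s: 5.2
ee_pos: [0.5499, 0.2062, 0.093]
eef_rot: [-1.571, 0.0, 0.373]
force: [0.2, 0.1, -0.5]
grip_width: 0.0234
```

The grip width of 23.4 mm matches the 24 mm knob, and there is no side force. Now I'll lift straight up.

Request:
send_rows(series="0 0 0 0 -0.5 0 -1; 0 0 0 0 -1.5 0 -1; 0 0 0 0 -3 0 -1; 0 0 0 0 -5 0 -1; 0 0 0 0 -7 0 -1; 0 0 0 0 -9.5 0 -1; 0 0 0 0 -12 0 -1; 0 0 0 0 -14.5 0 -1; 0 0 0 0 -16.2 0 -1; 0 0 0 0 -17 0 -1")

```text
time_s: 6.03
ee_pos: [0.5503, 0.2064, 0.2666]
eef_rot: [-1.571, -0.004, 0.373]
force: [-0.8, -0.3, -1.2]
grip_width: 0.0234
```

Request:
send_rows(series="0 0 0 0 0 0 -1; 0 0 0 0 0 0 -1; 0 0 0 0 0 0 -1; 0 0 0 0 0 0 -1; 0 0 0 0 0 0 -1; 0 0 0 0 0 0 -1; 0 0 0 0 0 0 -1; 0 0 0 0 0 0 -1; 0 0 0 0 0 0 -1; 0 0 0 0 0 0 -1")

```text
time_s: 6.87
ee_pos: [0.5499, 0.2062, 0.2629]
eef_rot: [-1.571, 0.0, 0.373]
force: [-0.5, 0.2, -1.9]
grip_width: 0.0237
```

```bash
python3 - <<'E'
from h import *
need([.488,-.2362,.26],21.4)
o=get_obs();print(o["force"],o["qpos"])
E
```

```text
t 6.8667 ee [0.5499 0.2062 0.2629] F [-0.4892  0.1694 -1.8862] w 0.023697998549076147
rot [ 0.0001 -0.0008 -0.0003] shift cm [-21.9027   0.2925 -38.9375]
[-0.4892  0.1694 -1.8862] [ 0.2965  0.3492  1.3236 -0.      1.4688 -0.077 ]
```

Force z is −1.9 N, so the pin is held. Now the carry over the bottles, with the tip at about 0.175 m.

Request:
send_rows(series="0 0 0 -0.4 0 -0.7 -1; 0 0 0 -1.2 0 -2.1 -1; 0 0 0 -2.3 0 -4.1 -1; 0 0 0 -3.5 0 -6.2 -1; 0 0 0 -4.7 0 -8.3 -1; 0 0 0 -5.9 0 -10.5 -1; 0 0 0 -7.1 0 -12.6 -1; 0 0 0 -8.4 0 -14.9 -1; 0 0 0 -9.7 0 -17.2 -1; 0 0 0 -11 0 -19.5 -1")

```text
time_s: 7.7
ee_pos: [0.518, -0.0171, 0.2631]
eef_rot: [-1.571, -0.0, 0.373]
force: [0.0, -0.5, -0.7]
grip_width: 0.0233
```

Request:
send_rows(series="0 0 0 -1.3 0 -2.3 -1; 0 0 0 -2.6 0 -4.6 -1; 0 0 0 -3.9 0 -6.9 -1; 0 0 0 -5.2 0 -9.2 -1; 0 0 0 -6.5 0 -11.5 -1; 0 0 0 -7.8 0 -13.8 -1; 0 0 0 -9 0 -16 -1; 0 0 0 -10 0 -17.8 -1; 0 0 0 -10.6 0 -18.9 -1; 0 0 0 -10.9 0 -19.4 -1")

```text
time_s: 8.53
ee_pos: [0.4873, -0.2373, 0.2628]
eef_rot: [-1.571, 0.0, 0.372]
force: [0.1, 0.6, -0.9]
grip_width: 0.0234
```

Request:
send_rows(series="0 0 0 0 0 0 -1; 0 0 0 0 0 0 -1; 0 0 0 0 0 0 -1; 0 0 0 0 0 0 -1; 0 0 0 0 0 0 -1; 0 0 0 0 0 0 -1; 0 0 0 0 0 0 -1; 0 0 0 0 0 0 -1; 0 0 0 0 0 0 -1; 0 0 0 0 0 0 -1")

```text
time_s: 9.37
ee_pos: [0.4879, -0.2358, 0.2629]
eef_rot: [-1.571, 0.0, 0.373]
force: [-0.5, 0.2, -1.1]
grip_width: 0.0236
```

```bash
python3 - <<'E'
from h import *
o=get_obs(); im=camera("wrist")[:,:,::-1]; cv2.imwrite("pics/w2.png",im); need([.488,-.2362,.26],21.4,o)
s=camera("side")[:,:,::-1]; cv2.imwrite("pics/s2.png",s)
W=cam("wrist",o); e=o["ee_pos"]; S=cam("side")
print("tip W",proj(W,e+[0,0,.019-.107]),"knob W",proj(W,e+[0,0,.019]),"bore W",proj(W,[.488,-.2362,.11]))
print("tip S",proj(S,e+[0,0,.019-.107]),"bore S",proj(S,[.488,-.2362,.11]))
c=cv2.resize(s[120:240,300:460],(640,480),interpolation=cv2.INTER_CUBIC)
w=cv2.resize(im[130:370,150:470],(640,480),interpolation=cv2.INTER_CUBIC)
cv2.imwrite("pics/s2c.png",c); cv2.imwrite("pics/w2c.png",w)
E
```

```text
t 9.3667 ee [ 0.4879 -0.2358  0.2629] F [-0.5414  0.195  -1.1239] w 0.023646772221897094
rot [-0.0004 -0.0007 -0.0002] shift cm [-0.0032  0.2944 -0.0398]
tip W [311.9307 244.5219] knob W [311.9808 302.4595] bore W [311.8825 226.8801]
tip S [378.4698 171.8547] bore S [375.718  195.4707]
```

View pics/w2.png

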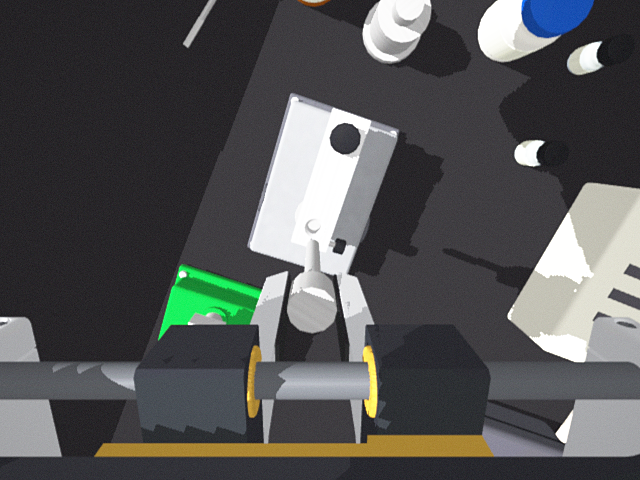

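View pics/s2c.png

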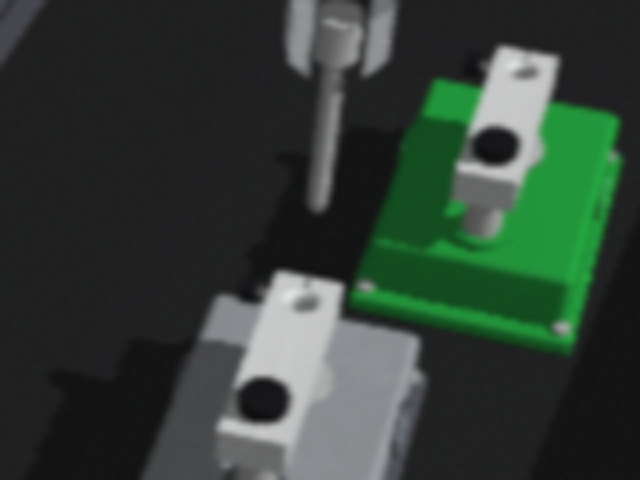

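The wrist view shows the tip at about (313,242) and the bore at (313,226). The side crop puts the tip at (379.5,172), predicted (378.5,171.9). One close crop for tip and hole.

```bash
python3 - <<'E'
from h import *
im=cv2.imread("pics/w2.png"); s=cv2.imread("pics/s2.png")
cv2.imwrite("pics/c3.png",np.hstack([cv2.resize(im[205:265,290:340],(400,480),interpolation=cv2.INTER_CUBIC),cv2.resize(s[150:210,350:400],(400,480),interpolation=cv2.INTER_CUBIC)]))
E
```

```text
(no output)
```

View pics/c3.png

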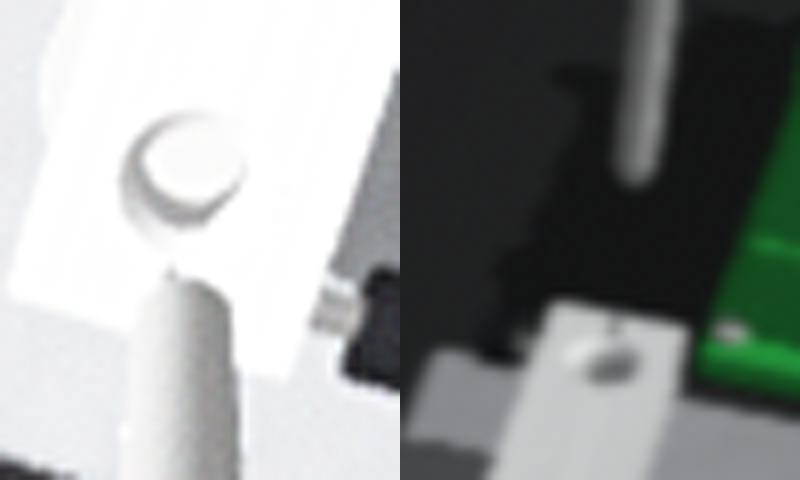

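Wrist residuals put the tip and hole within about 1 mm, and the side view within about 2 mm. I'll lower the tip to about 8 mm above the mouth, where parallax is small, and look again.

Request:
send_rows(series="0 0 0 0 0.5 0 -1; 0 0 0 0 1.2 0 -1; 0 0 0 0 2 0 -1; 0 0 0 0 2.8 0 -1; 0 0 0 0 3.6 0 -1; 0 0 0 0 4.4 0 -1; 0 0 0 0 5 0 -1; 0 0 0 0 5.4 0 -1; 0 0 0 0 5.6 0 -1; 0 0 0 0 5.6 0 -1")

```text
time_s: 10.3
ee_pos: [0.4878, -0.2358, 0.2066]
eef_rot: [-1.57, 0.0, 0.373]
force: [-0.1, -0.6, -1.8]
grip_width: 0.0232
```

Request:
send_rows(series="0 0 0 0 0 0 -1; 0 0 0 0 0 0 -1; 0 0 0 0 0 0 -1; 0 0 0 0 0 0 -1; 0 0 0 0 0 0 -1; 0 0 0 0 0 0 -1; 0 0 0 0 0 0 -1; 0 0 0 0 0 0 -1; 0 0 0 0 0 0 -1; 0 0 0 0 0 0 -1")

```text
time_s: 11.13
ee_pos: [0.4879, -0.2358, 0.2069]
eef_rot: [-1.571, 0.0, 0.373]
force: [-0.7, -0.5, -0.4]
grip_width: 0.0237
```

```bash
python3 - <<'E'
from h import *
o=get_obs(); im=camera("wrist")[:,:,::-1]; cv2.imwrite("pics/w4.png",im); need([.488,-.2362,.206],21.4,o)
s=camera("side")[:,:,::-1]; cv2.imwrite("pics/s4.png",s)
W=cam("wrist",o); e=o["ee_pos"]; S=cam("side")
for n,c,(x,y) in (("W",W,(290,200)),("S",S,(350,150))):
    f=lambda X:(proj(c,X)-[x,y])*8
    print(n,"tip",f(e+[0,0,.019-.107]),"knob",f(e+[0,0,.019]),"rod top",f(e+[0,0,.019-.012]),"bore",f([.488,-.2362,.11]))
cv2.imwrite("pics/c5.png",np.hstack([cv2.resize(im[200:270,290:340],(400,560),interpolation=cv2.INTER_CUBIC),cv2.resize(s[150:220,350:400],(400,560),interpolation=cv2.INTER_CUBIC)]))
E
```

```text
t 11.1333 ee [ 0.4879 -0.2358  0.2069] F [-0.6851 -0.5368 -0.3709] w 0.023702535654411248
rot [-0.0006 -0.0004 -0.0002] shift cm [-0.0023  0.0938 -0.0397]
W tip [175.439  356.1904] knob [175.8483 819.6707] rod top [175.7798 742.119 ] bore [175.19   336.3019]
S tip [208.7059 339.518 ] knob [246.4113  14.155 ] rod top [241.916   52.9452] bore [205.7437 363.7658]
```

View pics/c5.png

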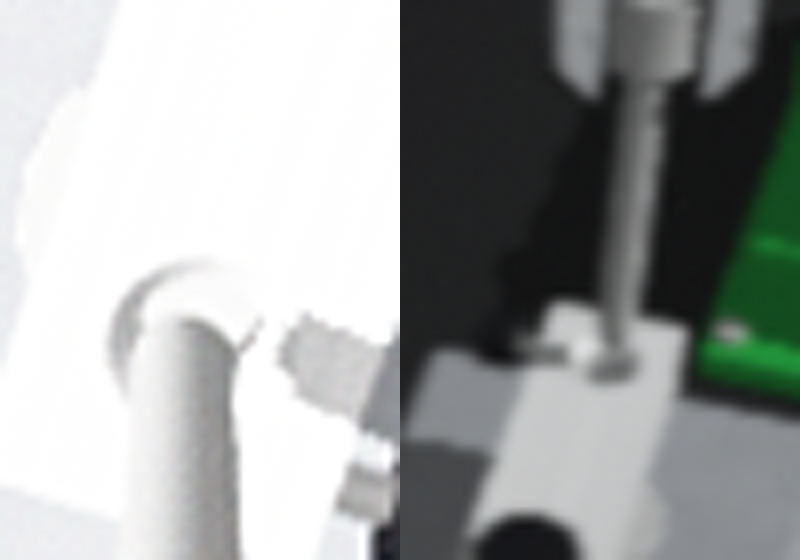

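The wrist view shows the tip centred in the hole horizontally (rod 150–235, hole 108–260 in crop pixels) and at the predicted spot vertically. The side view hints at 2–3 mm toward −x but is coarse there. Both are within the taper and bevel capture range. I'll enter slowly, 15 mm past the mouth, and watch the force.

Request:
send_rows(series="0 0 0 0 0.2 0 -1; 0 0 0 0 0.5 0 -1; 0 0 0 0 0.7 0 -1; 0 0 0 0 0.9 0 -1; 0 0 0 0 1.1 0 -1; 0 0 0 0 1.3 0 -1; 0 0 0 0 1.5 0 -1; 0 0 0 0 1.5 0 -1; 0 0 0 0 1.5 0 -1; 0 0 0 0 1.5 0 -1")

```text
time_s: 12.07
ee_pos: [0.4879, -0.2359, 0.192]
eef_rot: [-1.571, -0.0, 0.373]
force: [1.1, -0.8, -1.2]
grip_width: 0.0238
```

Request:
send_rows(series="0 0 0 0 0.1 0 -1; 0 0 0 0 0.2 0 -1; 0 0 0 0 0.3 0 -1; 0 0 0 0 0.4 0 -1; 0 0 0 0 0.5 0 -1; 0 0 0 0 0.6 0 -1; 0 0 0 0 0.7 0 -1; 0 0 0 0 0.8 0 -1; 0 0 0 0 0.8 0 -1; 0 0 0 0 0.8 0 -1")

```text
time_s: 12.9
ee_pos: [0.4878, -0.2358, 0.1837]
eef_rot: [-1.571, 0.0, 0.373]
force: [2.7, -1.0, -2.5]
grip_width: 0.0231
```

```bash
python3 - <<'E'
from h import *
Fs=[];Ms=[]
for i in range(8):
    o=get_obs(); Fs.append(o["force"]);Ms.append(o["moment"])
    if i<2: im=camera("wrist")[:,:,::-1]
    else: s=camera("side")[:,:,::-1]
print("F",np.mean(Fs,0),np.std(Fs,0),"M",np.mean(Ms,0)); need([.488,-.2362,.183],21.4,o)
cv2.imwrite("pics/w6.png",im);cv2.imwrite("pics/s6.png",s)
W=cam("wrist",o); e=o["ee_pos"]; S=cam("side")
for n,c,(x,y),k in (("W",W,(292,205),10),("S",S,(355,155),10)):
    f=lambda X:(proj(c,X)-[x,y])*k
    print(n,"rod at mouth",f([e[0],e[1],.11]),"bore",f([.488,-.2362,.11]))
def st(a): 
    a=a.astype(float); return np.clip(255*((a-a.min())/(a.max()-a.min()))**3,0,255).astype(np.uint8)
a=im[205:261,292:332]; b=s[155:211,355:395]
cv2.imwrite("pics/c7.png",np.hstack([cv2.resize(st(a),(400,560),interpolation=cv2.INTER_CUBIC),cv2.resize(b,(400,560),interpolation=cv2.INTER_CUBIC)]))
E
```

```text
F [ 2.3066 -0.9669 -2.4847] [0.4257 0.4587 0.4934] M [-0.2845 -0.7507 -0.008 ]
t 13.25 ee [ 0.4878 -0.2358  0.1839] F [ 1.5373 -0.3573 -1.8378] w 0.023533310627660113
rot [-0.0016 -0.0008 -0.0015] shift cm [ 0.0012  0.0869 -0.0428]
W rod at mouth [199.4587 445.9045] bore [199.6144 451.2977]
S rod at mouth [207.405  406.0189] bore [207.1796 404.7072]
```

View pics/c7.png

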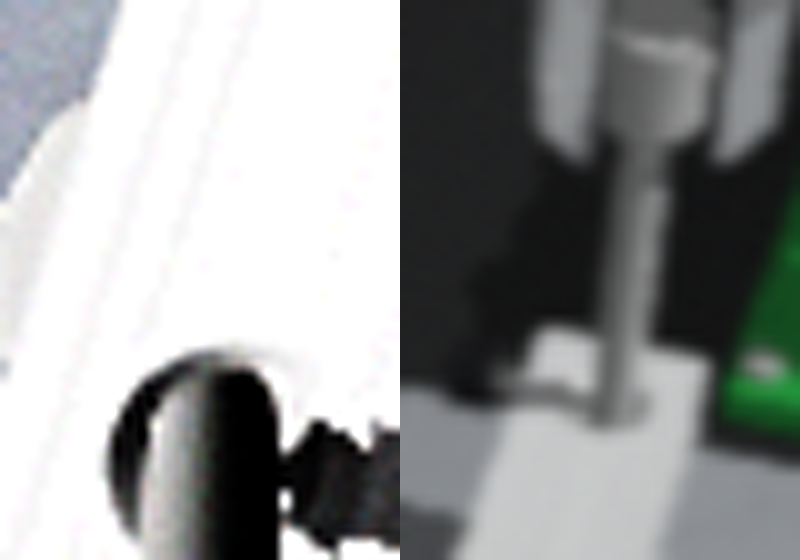

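The pin is in the collar, but a steady lateral force of about (+2.5, −0.8) N says it presses on the hole's −x side. That agrees with the side view. I'll move away from the contact and re-read force and moment.

Request:
send_rows(series="0 0 0 0.03 0 -0.02 -1; 0 0 0 0.06 0 -0.04 -1; 0 0 0 0.09 0 -0.06 -1; 0 0 0 0.12 0 -0.09 -1; 0 0 0 0.12 0 -0.09 -1; 0 0 0 0.12 0 -0.09 -1; 0 0 0 0.12 0 -0.09 -1; 0 0 0 0.12 0 -0.09 -1; 0 0 0 0.12 0 -0.09 -1; 0 0 0 0.12 0 -0.09 -1")

```text
time_s: 14.13
ee_pos: [0.4893, -0.2362, 0.1839]
eef_rot: [-1.571, 0.0, 0.373]
force: [0.3, 0.1, -0.9]
grip_width: 0.0238
```

```bash
cat >> h.py <<'E'
def fm(n=8):
    L=[]
    for i in range(n): o=get_obs(); L.append(np.r_[o["force"],o["moment"]]); camera("wrist")
    print(o["time_s"],o["ee_pos"],"F,M",np.mean(L,0))
E
python3 -c "
from h import *
fm()"
```

```text
14.4833 [ 0.4893 -0.2362  0.184 ] F,M [-0.2595 -0.0538 -1.0452 -0.0168 -0.1257 -0.0082]
```

Force is back to baseline. One more 1.5 mm toward +x for clearance, then check again.

Request:
send_rows(series="0 0 0 0.04 0 -0.02 -1; 0 0 0 0.08 0 -0.03 -1; 0 0 0 0.11 0 -0.04 -1; 0 0 0 0.14 0 -0.05 -1; 0 0 0 0.14 0 -0.05 -1; 0 0 0 0.14 0 -0.05 -1; 0 0 0 0.14 0 -0.05 -1; 0 0 0 0.14 0 -0.05 -1; 0 0 0 0.14 0 -0.05 -1; 0 0 0 0.14 0 -0.05 -1")

```text
time_s: 15.37
ee_pos: [0.4908, -0.2362, 0.184]
eef_rot: [-1.571, 0.0, 0.373]
force: [-0.3, -0.3, -1.0]
grip_width: 0.0235
```

```bash
python3 -c "
from h import *
fm()"
```

```text
15.7167 [ 0.4908 -0.2362  0.1839] F,M [ 0.1606  0.0684 -1.0502 -0.0269 -0.1045 -0.0168]
```

Free at both positions, so the pin is well clear of the contact edge. I'll descend in two slow stages to TCP z = 0.148 (tip about 0.060), checking force between them.

Request:
send_rows(series="0 0 0 0 0.2 0 -1; 0 0 0 0 0.5 0 -1; 0 0 0 0 0.8 0 -1; 0 0 0 0 1.1 0 -1; 0 0 0 0 1.4 0 -1; 0 0 0 0 1.7 0 -1; 0 0 0 0 2 0 -1; 0 0 0 0 2.3 0 -1; 0 0 0 0 2.4 0 -1; 0 0 0 0 2.4 0 -1")

```text
time_s: 16.6
ee_pos: [0.4907, -0.2361, 0.1596]
eef_rot: [-1.57, 0.0, 0.373]
force: [-0.6, -0.2, -1.1]
grip_width: 0.0236
```

```bash
python3 - <<'E'
from h import *
fm()
im=camera("wrist")[:,:,::-1]; s=camera("side")[:,:,::-1]; o=get_obs(); e=o["ee_pos"]
cv2.imwrite("pics/w8.png",im);cv2.imwrite("pics/s8.png",s)
for n,c,(x,y) in (("W",cam("wrist",o),(280,200)),("S",cam("side"),(350,140))):
    f=lambda X:(proj(c,X)-[x,y])*6
    print(n,"rod at mouth",f([e[0],e[1],.11]),"knobtop",f(e+[0,0,.031]),"knobbot",f(e+[0,0,.007]))
cv2.imwrite("pics/c9.png",np.hstack([cv2.resize(a,(400,580),interpolation=cv2.INTER_CUBIC) for a in (im[200:297,280:347],s[140:237,350:417])]))
E
```

```text
16.95 [ 0.4908 -0.2362  0.1601] F,M [ 0.1227 -0.0438 -0.8495 -0.0393 -0.097   0.0058]
W rod at mouth [191.6173 356.4381] knobtop [191.9816 681.2146] knobbot [191.8418 556.5973]
S rod at mouth [146.7572 330.9232] knobtop [167.1448 151.3967] knobbot [160.8838 206.5286]
```

View pics/c9.png

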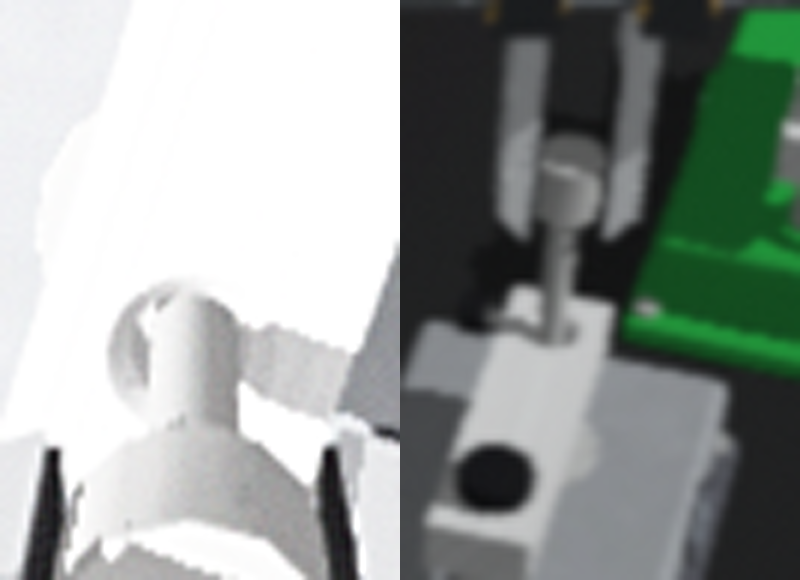

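Still free of contact. The knob shows where expected in the fingers (side crop (173,153), predicted (167,151)), so it hasn't slipped. Final 12.5 mm descent follows.

Request:
send_rows(series="0 0 0 0 0.2 0 -1; 0 0 0 0 0.4 0 -1; 0 0 0 0 0.6 0 -1; 0 0 0 0 0.8 0 -1; 0 0 0 0 0.95 0 -1; 0 0 0 0 1.1 0 -1; 0 0 0 0 1.2 0 -1; 0 0 0 0 1.25 0 -1; 0 0 0 0 1.25 0 -1; 0 0 0 0 1.25 0 -1")

```text
time_s: 17.93
ee_pos: [0.4908, -0.2362, 0.1475]
eef_rot: [-1.571, -0.0, 0.373]
force: [-0.6, 0.3, -0.7]
grip_width: 0.0235
```

```bash
python3 -c "
from h import *
fm(10)
o=get_obs(); print(o['grip_width'],o['eef_rot'])"
```

```text
18.3833 [ 0.4908 -0.2362  0.1474] F,M [-0.0493  0.0879 -0.9066 -0.0176 -0.0963  0.012 ]
0.023699776012695684 [-1.5708 -0.      0.3735]
```

No contact, tip about 5.4 mm above the crystal by dead reckoning. The side view suggests the pin leans about 1.4°, so I'll centre it between the known free limits with a 0.8 mm move toward −x and recheck.

Request:
send_rows(series="0 0 0 -0.02 0 0.01 -1; 0 0 0 -0.04 0 0.02 -1; 0 0 0 -0.07 0 0.03 -1; 0 0 0 -0.07 0 0.03 -1; 0 0 0 -0.07 0 0.03 -1; 0 0 0 -0.07 0 0.03 -1; 0 0 0 -0.07 0 0.03 -1; 0 0 0 -0.07 0 0.03 -1; 0 0 0 -0.07 0 0.03 -1; 0 0 0 -0.07 0 0.03 -1")

```text
time_s: 19.27
ee_pos: [0.4901, -0.2362, 0.1475]
eef_rot: [-1.571, -0.0, 0.373]
force: [-0.2, 0.5, -0.7]
grip_width: 0.0235
```

```bash
python3 -c "
from h import *
fm(10)
o=get_obs(); print(o['grip_width'],o['joint_vel'])"
```

```text
19.7167 [ 0.49   -0.2362  0.1475] F,M [ 0.1726  0.0142 -1.0489 -0.0213 -0.1162  0.0133]
0.023446877233878016 [ 0.0018  0.      0.0003  0.0003  0.0009 -0.0008]
```

Force equals the pin's weight only (about 0.2 N sideways), the arm is steady and the grip holds. Handing in.

```bash
python3 -c "
from station import *
print(hand_in())"
```

```text
the job is handed in; nothing more can be done
None
```

I took the long pin out of the stand, carried it over the bottles and lowered it through the loose collar. I handed the job in at 19.7 s, with the arm still holding the pin there at a 25 N grip. `hand_in()` gives no verdict.

**Last checks:**
- **Grip:** the opening is 23.5 mm on the 24 mm knob, and the arm is at rest.
- **Contact with the collar:** the averaged force was (0.2, 0.0, −1.0) N, which is just the pin's weight, so nothing presses sideways.
- **Tip height:** about 5.5 mm above the crystal. This is worked out from the grasp height, because the bar hides the tip from the cameras. The last side view, 12.5 mm higher up, showed no slip in the fingers.

**What went wrong or disagreed:**
- **Brief contact on entry:** the pin leaned on the collar's −x side with about 2.5 N as it went in. I moved it about 3 mm in total towards +x to clear it, then back 0.7 mm to centre it.
- **Views disagreed:** on entry the wrist view showed the pin centred, while the side view put it 2–3 mm towards −x. The force agreed with the side view.
- **Lean:** the side view suggests the pin tilts about 1.4°, within the 5° allowed.
- **Bystanders:** I did not take a final picture to confirm they are undisturbed. I saw no unexpected force, and the path was planned to pass clear above them.

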